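Fold down the cover of a watch movement case and tuck it under its lip

ROBOT

A 7-joint arm with a two-finger parallel gripper is mounted at the origin on the work surface. World frame = base frame: x ahead of the robot, y to its left, z up, the work surface at z = 0. Lengths are in m, angles in degrees, forces in N, time in s.
With the tool pointing down it reaches from about 0.425 to 0.875 m from the base axis. Payload 4.7 kg.
Tool frame: the origin (TCP) lies between the finger pads; the fingertips stand env.finger_overhang ahead of it and the grasp point (between the pads) lies 5 mm behind it (env.finger_overhang is the distance from the TCP to the fingertips, in m); z points along the fingers, y is the line along which they close (so a half turn about z gives the same grasp; the last joint's range is limited). The gripper opens to 87 mm and grips with 3 to 60 N. Pads are 19 mm wide; open, the fingers measure 117 mm over their backs; the gripper's body (75 mm by 190 mm) begins 51 mm behind the grasp point.
Start: joints at [74.662, 18.392, -4.016, 83.108, 1.295, 78.541, -3.26], TCP at [0.181, -0.624, 0.237] pointing down, gripper open.
Joint ranges: [-163.93, 163.93], [-17.29, 119.83], [-79.2, 71.16], [3.27, 140.29], [-89.18, 269.18], [5.43, 117.66], [-154.24, 154.24]. Speed limits (degrees/s): [147.25, 147.25, 180, 180, 180, 180, 180].

INTERFACE

Orientations are given as [roll, pitch, yaw] about the fixed x, y, z axes, in that order (R = Rz(yaw) Ry(pitch) Rx(roll)).
In Python, from cell import telemetry, eyes, env, models gives the robot as it stands. The module is installed in compiled form; this text tells all that it offers.
- The arm moves only by the tool drive_tool, never from a script. Its arguments are lists of equal length, an entry for each row: "angular": the turn, a rotation vector about the tool's x, y, z in rad, a list of three; "delta_pos": the shift along the tool's x, y, z in cm, a list of three; "gripper": the finger opening in cm, from 0 to 8.7. A call has 1 to 20 rows; each row shifts and turns the commanded pose from where the row before left it, along the tool's axes as they then stand; what a row does not reach is not made up. A row lasts 1/10 s, in which the tool goes at most 50 mm and 8.59 degrees, less where a joint would pass 70% of its speed; a pose out of reach is approached as far as the arm can. A call with a gripper value outside its range is refused whole. The fingers move at their own pace and stop on an object; "squeeze" is the grip in N (left out, the last holds). Time passes only in rows, so rows that do not move let the fingers close. It gives the time, the measured TCP pose, the force, the opening and the grip force at its end, in the units of the state.
- telemetry.get_obs(): the state, without advancing time (a new reading comes with each control period).
- eyes.read_camera(name): name is "side" or "top" or "wrist"; returns a dict with "pixels" (400x640x3 uint8, red, green, blue), "mtx" (3x3 intrinsics, pixels), "origin" and "orientation" of the camera in the world. Camera axes: x right, y down, z forward; pixel columns grow to the right and rows downward; lengths in m; the calibration is good to about 2 mm. A picture is of the moment at which its call begins. There is no depth.
- env.sign_off(): hands the job in; it is judged then, once.
Trained networks look in a picture, given as the dict that the camera call returned (one of the last four; its "shot" number tells which), for a name from the list of things; names that differ only in an ending like _2 or _b are one class to them, and where a whole thing is asked for, a point or a joint stands for the part that bears it (a point fixed in the world has none). Each returns a list of dicts, best first, with "p" (0 to 1); they miss things now and then, are a little off and sometimes report something else, mostly with a low value. They report only what shows in the picture. A call takes as long as a camera call. They do not tell look-alikes from the thing itself.
- models.search_frame(picture, target): "centre" ([column, row] in pixels, amid what is visible of it).
- models.cut_out(picture, target): "pixels" (400x640 bool, what is visible of it) and "centre" ([column, row] in pixels, amid what is visible of it).
The state is a dict: "time_s": time; "qpos": joint angles; "joint_velocities": joint speeds; "effort": joint torques, N m; "tool_pos": TCP position; "tool_rot": TCP orientation; "force": force on the tool from outside, world axes, zero at the start; "wrist_torque": the same for the moment, N m; "grip_width": finger opening in m; "grasp_force": force on a finger pad.
Only numpy, scipy, OpenCV 4.12 (cv2) and the standard library are available. Lean on these libraries where they do the work, as an engineer would, in place of code of your own. Each camera call takes 0.05 s, during which the arm holds its last target. There are 200 camera calls.

TASK

Close the small wooden case on the watchmaker's bench: with a fingertip, push its standing metal cover over until it lies flat on the case, then, keeping it pressed down, push it along by its ridge until its free edge is fully home beneath the steel retaining lip, so that the cover stays shut when you let go. Only push and press: do not pick anything up, and leave the watch movement in the case and all the other things on the bench where they are. Finish with the hand clear of everything.

Things in the scene. Friction and masses are not known exactly. Their poses are not given: they have to be found in the camera images.
- case: Dark wooden case fixed to the bench, 150 x 100 mm, top 38 mm above the bench, open compartment 70 x 76 mm in its middle. Origin: centre of its underside. x axis: along its length from hinge end to lip end; z up. Two slotted steel hinge cheeks (x -66 to -26 mm, y +-46 mm, 5 mm thick, tops at z 49 mm) stand either side of the cover, whose hinge pin slides in them.
- cover (a joint): Angle of the aluminium cover, rad: 0 = flat, 1.57 = upright, stop 1.75. A plate 100 mm long (hinge axis to free edge), 80 wide, 3 thick, hinge axis in mid-thickness; it folds towards the case's +x. Stiff, weakly sprung hinge: near upright it stays where it is, but from flat it springs up to about 0.8 rad unless held down (1 N at its edge) or tucked under the lip.
- carriage (a joint): Travel of the cover and its hinge pin along the slots in the case's +x, m: 0 = fully back, 0.018 = stop, fully home; starts within 0.003 of 0. About 3.5 N of friction; it stays where it is left. When the cover is flat its free edge is 5 mm short of the lip at 0 and 13 mm beneath the lip at 0.018.
- hinge_pin (a point): Middle of the hinge axis; in the case's frame x = -55 mm plus the carriage's travel, y = 0, z = 40 mm.
- ridge (a point): Middle of the crest of the low ridge on the cover's outer face (uppermost when flat; facing away from the lip when upright). The ridge is 6 mm thick, 50 mm wide across the cover, 6 mm high, 62 to 68 mm from the hinge axis. A fingertip on the outer face, on the hinge side of the ridge, can push the cover along by it.
- cover_edge (a point): Middle of the cover's free edge, mid-thickness, 100 mm from the hinge axis.
- lip_edge (a point): Middle of the lower front edge of the fixed steel retaining lip; in the case's frame x = 50, y = 0, z = 44 mm. The lip is a plate 60 mm wide, 4 mm thick (z 44 to 48 mm), x = 50 to 75 mm, open towards the hinge, carried by a riser at x = 67 to 75 mm. The flat cover's upper face is at z = 41.5 mm, 2.5 mm below the lip's underside.
- movement: Round brass watch movement, 32 mm across, 5 mm high, lying loose in the case's compartment (floor 10 mm above the bench), to be left there. Origin: centre of its underside.
- loupe: Black eyeglass, 34 mm across, 28 mm high, standing on the bench beside the case's +y side. Origin: centre of its underside. Leave alone.
- tweezers: Steel tweezers, 110 mm long, 6 mm high, lying beside the case's -y side. Origin: middle, underside. Leave alone.
- holder: Brass ring, 42 mm across, 12 mm high, lying beyond the lip end of the case. Origin: centre of its underside. Leave alone.
- anvil: Round steel anvil, 32 mm across, 22 mm high, standing behind the hinge end of the case. Origin: centre of its underside. Leave alone.
- jar: Amber glass jar, 44 mm across, 50 mm high, at one side of the mat. Origin: centre of its underside. Leave alone.
- driver: Screwdriver, 120 mm long, lying at one side of the mat. Origin: middle, underside. Leave alone.
- blower: Black rubber dust blower, 56 mm across, 85 mm high, standing at one side of the mat. Origin: centre of its underside. Leave alone.
Things that resemble listed ones, but are neither listed nor needed, are in the scene too. There is more than one size of the case; the job needs the larger.

How it is judged (in metres and radians):
On the way, in this order (a step that is already met when the one before it is completed fails the run):
1. the cover is folded over, flat or nearly so (below 0.1 rad), while its edge is still short of or just entering the lip (carriage below 9 mm) (value of joint cover below 0.1 rad and value of joint carriage below 0.009 m), for 0.02 s.
2. the cover's edge is pushed home beneath the lip (value of joint cover below 0.06 rad and value of joint carriage above 0.014 m), for 0.2 s.
At the end, for the whole second after the job is handed in: The cover lies flat (within 0.06 rad) with its free edge at least 9 mm beneath the lip (carriage travel above 14 of 18 mm) and stays there with the hand away; the movement rests in the case; nothing else has been shifted (all of step 2 and linear speed of movement below 0.02 m/s and z of movement in the frame of case below 0.02 m); the robot touches nothing.
It fails at once if a thing on the bench beside the case is shifted or lifted by more than 20 mm (distance of any of loupe, tweezers, holder, anvil, jar, driver, blower from where it was at the start of the episode above 0.02 m).
It fails at once if the watch movement is lifted from the floor of the case, or shifted by more than 20 mm (z of movement in the frame of case above 0.02 m or distance of movement from where it was at the start of the episode above 0.02 m).
It also fails if it takes over 32 s, if anything falls off the work surface, if the arm or the gripper's body presses on something with over 40 N, if the wrist force passes 120 N, or if a joint passes its speed limit or range.

## Working session

There is one attempt and no reset: what is moved stays moved. The work goes in short steps, Python scripts to look and compute and a tool call to move; the robot and the scene stay as the last step left them, time stands still between calls to the robot, and variables do not carry over. Pictures are saved under pics/ and viewed, at most 10 in all, crops included, and the job is handed in when it is done.

Besides the shell and the picture viewer there is one more tool, called after "Request:" by a JSON object that holds its "api" and its "payload", one argument or row to a line. drive_tool: Moves the arm, as the interface text tells. Its arguments: {"type":"object","properties":{"angular":{"type":"array","items":{"type":"array","items":{"type":"number"}}},"delta_pos":{"type":"array","items":{"type":"array","items":{"type":"number"}}},"gripper":{"type":"array","items":{"type":"number"}},"squeeze":{"type":"number"}},"required":["angular","delta_pos","gripper"]}

```bash
mkdir -p pics; cat > h.py <<'E'
import numpy as np, cv2
from scipy.spatial.transform import Rotation as R
from cell import telemetry, eyes, env, models
def rot(o):
    o=np.array(o,float)
    if o.shape==(3,3): return o
    if o.size==4: return R.from_quat(o).as_matrix()
    return R.from_euler('xyz',o,degrees=True).as_matrix()
def plane(c,px,z):
    d=rot(c['orientation'])@np.linalg.solve(c['mtx'],[px[0],px[1],1.]); o=np.array(c['origin'])
    return o+d*(z-o[2])/d[2]
def proj(c,p):
    q=np.array(c['mtx'])@(rot(c['orientation']).T@(np.array(p)-c['origin'])); return q[:2]/q[2]
def save(c,n): cv2.imwrite('pics/'+n,c['pixels'][...,::-1])
E
python3 - <<'E'
from h import *
print(telemetry.get_obs()['tool_pos'],telemetry.get_obs()['tool_rot'],env.finger_overhang)
ims=[]
for n in('top','side'):
    c=eyes.read_camera(n); print(n,c['origin'],c['orientation'],np.array(c['mtx']).tolist()); ims.append(c['pixels'])
    save(c,n+'0.png')
    for t in['case','cover','ridge','cover_edge','hinge_pin','lip_edge','movement','loupe','anvil','holder','tweezers','jar','driver','blower']:
        print(t,[(np.round(d['centre']).tolist(),round(d['p'],2)) for d in models.search_frame(c,t)][:4])
E
```

```text
[ 0.18055928 -0.62384967  0.23545776] [-1.79889842e+02  5.57084892e-03  1.61470034e+01] 0.014
top [ 0.46349866 -0.00395824  1.12387538] [-174.21404459    0.64223298  -91.03202811] [[371.0506190197747, 0.0, 322.62702746378307], [0.0, 371.0506190197747, 195.56606516631322], [0.0, 0.0, 1.0]]
case [([312.0, 186.0], 0.87), ([374.0, 217.0], 0.7)]
cover [([310.0, 190.0], 0.73), ([371.0, 223.0], 0.66)]
ridge [([312.0, 187.0], 0.67), ([371.0, 219.0], 0.66), ([373.0, 215.0], 0.45)]
cover_edge [([314.0, 188.0], 0.8), ([372.0, 224.0], 0.59)]
hinge_pin [([309.0, 189.0], 0.92), ([369.0, 222.0], 0.7)]
lip_edge [([341.0, 242.0], 0.71), ([371.0, 214.0], 0.59), ([313.0, 189.0], 0.56), ([380.0, 211.0], 0.53)]
movement [([377.0, 208.0], 0.49), ([179.0, 224.0], 0.21)]
loupe [([357.0, 187.0], 0.67)]
anvil [([342.0, 241.0], 0.54)]
holder [([397.0, 183.0], 0.59)]
tweezers [([355.0, 188.0], 0.59)]
jar [([180.0, 223.0], 0.67)]
driver [([192.0, 165.0], 0.78), ([401.0, 226.0], 0.66)]
blower [([472.0, 205.0], 0.75)]
side [0.51581481 0.7206866  0.81261677] [-137.09493496    0.77482183 -175.98974574] [[410.4481785
[... 158 characters left out ...]
[306.0, 208.0], 0.89), ([350.0, 150.0], 0.7), ([350.0, 152.0], 0.69)]
ridge [([306.0, 210.0], 0.94), ([350.0, 151.0], 0.92), ([351.0, 152.0], 0.66), ([342.0, 161.0], 0.27)]
cover_edge [([351.0, 153.0], 0.82), ([303.0, 211.0], 0.61)]
hinge_pin [([349.0, 153.0], 0.69), ([253.0, 355.0], 0.24)]
lip_edge [([342.0, 162.0], 0.75), ([304.0, 214.0], 0.62)]
movement [([334.0, 164.0], 0.51)]
loupe [([308.0, 181.0], 0.68)]
anvil [([363.0, 191.0], 0.53)]
holder [([300.0, 148.0], 0.66), ([331.0, 164.0], 0.53)]
tweezers [([364.0, 191.0], 0.22)]
jar [([337.0, 370.0], 0.68), ([335.0, 165.0], 0.43)]
driver [([254.0, 354.0], 0.74), ([306.0, 182.0], 0.65)]
blower [([339.0, 106.0], 0.54), ([335.0, 167.0], 0.49)]
```

```bash
python3 - <<'E'
import cv2,numpy as np
t=cv2.imread('pics/top0.png')[130:270,260:420]; s=cv2.imread('pics/side0.png')[90:250,250:410]
t=cv2.resize(t,None,fx=2.5*2,fy=5,interpolation=3); s=cv2.resize(s,None,fx=5,fy=5,interpolation=3)
cv2.imwrite('pics/t1.png',cv2.resize(t,(685,600)));cv2.imwrite('pics/s1.png',cv2.resize(s,(600,600)))
E
```

```text
(no output)
```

View pics/t1.png

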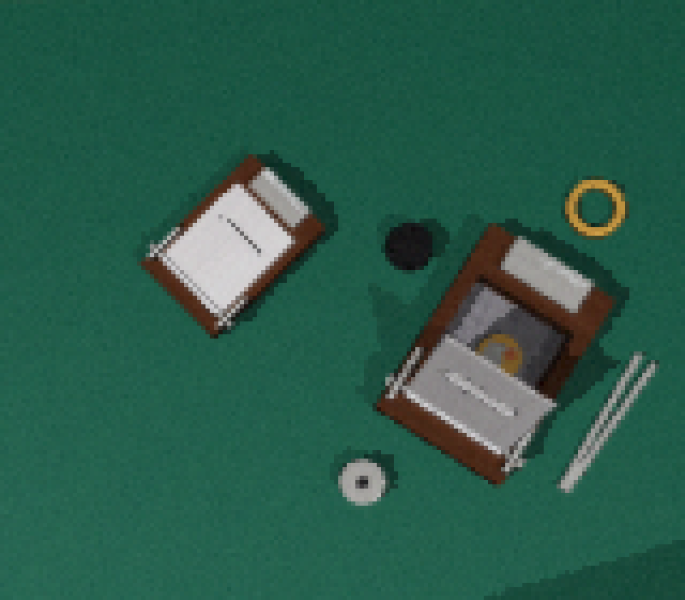

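View pics/s1.png

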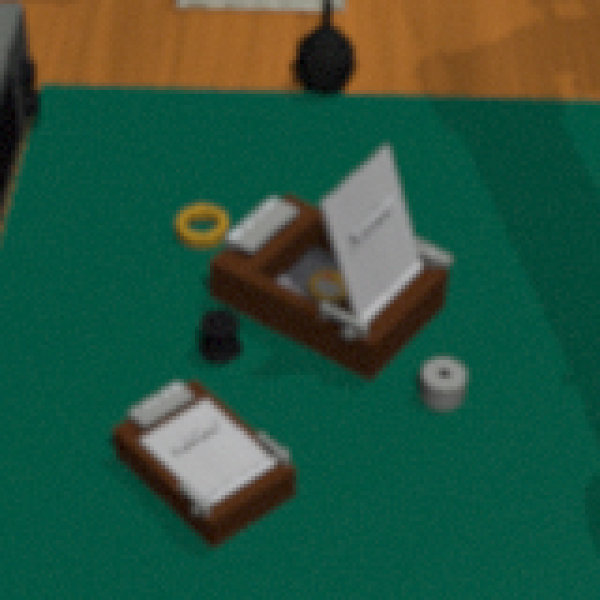

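The top crop shows two candidates. The larger case is at about px (376,213), open with its cover standing and the movement inside. The smaller look-alike at about (315,187) is already closed. I choose the larger one: the loupe is on its left, the tweezers on its right, the anvil behind it and the ring beyond its lip, all as described. Next I fit its pose.

```bash
cat >> h.py <<'E'
def T(p,pose): 
    x,y,a=pose; c,s=np.cos(a),np.sin(a); return np.array([x+c*p[0]-s*p[1],y+s*p[0]+c*p[1],p[2]])
E
python3 - <<'E'
from h import *
from scipy.optimize import least_squares
cs={n:eyes.read_camera(n) for n in('top','side')}
tp=lambda u,v:np.array([260+u/4.28125-.5,130+v/4.2857-.5]); sp=lambda u,v:np.array([250+u/3.75-.5,90+v/3.75-.5])
obs=[('top',(-.075,.05,.038),tp(377,408)),('top',(-.075,-.05,.038),tp(503,484)),('top',(.075,.05,.038),tp(493,225)),('top',(.075,-.05,.038),tp(612,298)),
('side',(-.075,.05,0),sp(370,378)),('side',(.075,.05,0),sp(212,291)),('side',(-.075,-.05,0),sp(446,293)),('side',(.075,.05,.038),sp(212,265))]
f=lambda q:np.concatenate([proj(cs[n],T(p,q[:3]))-o for n,p,o in obs])
r=least_squares(f,[.45,-.15,-.5],loss='soft_l1',x_scale=[.1,.1,1]); q=r.x; print(q,np.degrees(q[2])); print(np.round(r.fun,1))
def cov(s,y,th,d,off=.0): # s along cover, outer offset
    return T((-.055+d+s*np.cos(th)-off*np.sin(th),y,.04+s*np.sin(th)+off*np.cos(th)),q)
o2=[('top',(.1,.04),tp(446,335)),('top',(.1,-.04),tp(556,404)),('side',(.1,.04),sp(322,205)),('side',(.1,-.04),sp(386,146)),('side',(0,.04),sp(355,318)),('side',(0,-.04),sp(421,268))]
g=lambda v:np.concatenate([proj(cs[n],cov(*p,v[0],v[1]))-o for n,p,o in o2])
r2=least_squares(g,[1.5,.002],x_scale=[1,.01]); print(r2.x,np.round(r2.fun,1))
for n,p in(('loupe',(357,187)),('anvil',(343,242)),('holder',(399,178))): print(n,plane(cs['top'],p,.015))
E
```

```text
[ 0.52243291 -0.14834582 -0.57466077] -32.92563657304361
[ 0.2  0.1  0.2  0.6 -0.3 -0.5  1.2  0.3  0.7  0.3 -0.3  1.5 -0.2  2.8
 -0.7 -1.4]
[ 1.19878706e+00 -1.28535416e-04] [ 0.3  0.4  0.4  0.2 -0.  -0.9 -0.  -0.7  1.4  0.8 -0.3 -1.8]
loupe [ 0.59998579 -0.09739741  0.015     ]
anvil [ 0.43657801 -0.05145138  0.015     ]
holder [ 0.62482951 -0.224476    0.015     ]
```

Request:
{"api": "drive_tool", "payload": {
  "angular": [
    [0,0,0],
    [0,0,0],
    [0,0,0],
    [0,0,0],
    [0,0,0],
    [0,0,0],
    [0,0,0],
    [0,0,0],
    [0,0,0],
    [0,0,0],
    [0,0,0],
    [0,0,0],
    [0,0,0],
    [0,0,0],
    [0,0,0.1427],
    [0,0,0.1427],
    [0,0,0.1427],
    [0,0,0.1427],
    [0,0,0.1427],
    [0,0,0.1427]
  ],
  "delta_pos": [
    [2.82,-3.125,0],
    [2.82,-3.125,0],
    [2.82,-3.125,0],
    [2.82,-3.125,0],
    [2.82,-3.125,0],
    [2.82,-3.125,0],
    [2.82,-3.125,0],
    [2.82,-3.125,0],
    [2.82,-3.125,0],
    [2.82,-3.125,0],
    [2.82,-3.125,0],
    [2.82,-3.125,0],
    [2.82,-3.125,0],
    [2.82,-3.125,0],
    [0,0,0],
    [0,0,0],
    [0,0,0],
    [0,0,0],
    [0,0,0],
    [0,0,0]
  ],
  "gripper": [0,0,0,0,0,0,0,0,0,0,0,0,0,0,0,0,0,0,0,0]
}}

```text
time_s: 3.6
tool_pos: [0.4383, -0.0943, 0.2367]
tool_rot: [180.0, -0.0, -33.2]
force: [-0.4, 0.4, -0.8]
grip_width: 0.0006
grasp_force: 0.0
```

```bash
python3 - <<'E'
from h import *
o=telemetry.get_obs(); print(o['time_s'],o['tool_pos'],o['tool_rot'],o['force'],o['grip_width'])
c=eyes.read_camera('wrist'); print(c['origin'],c['orientation'],np.array(c['mtx']).tolist())
q=[.52243,-.14835,-.57466]
im=c['pixels'][...,::-1].copy()
for p in [(-.075,.05,.038),(-.075,-.05,.038),(.075,.05,.038),(.075,-.05,.038),(.05,.03,.048),(.05,-.03,.048)]:
    u=proj(c,T(p,q)); print(p,np.round(u)); 
    if np.all(abs(u)<2000): cv2.drawMarker(im,tuple(int(round(a)) for a in u),(255,0,255),0,8,1)
cv2.imwrite('pics/w1.png',im)
E
```

```text
3.6 [ 0.43830881 -0.09431623  0.23669435] [ 1.79987518e+02 -2.70731079e-02 -3.32424673e+01] [-0.41095882  0.41451036 -0.75943358] 0.000561379777889027
[ 0.49336908 -0.13049628  0.38430035] [ 1.66026610e+02 -4.43041817e-02 -1.23242300e+02] [[277.7816507438649, 0.0, 320.47525409377664], [0.0, 277.7816507438649, 201.46027392280178], [0.0, 0.0, 1.0]]
(-0.075, 0.05, 0.038) [280. 166.]
(-0.075, -0.05, 0.038) [360. 166.]
(0.075, 0.05, 0.038) [274.  32.]
(0.075, -0.05, 0.038) [364.  31.]
(0.05, 0.03, 0.048) [292.  54.]
(0.05, -0.03, 0.048) [346.  54.]
```

View pics/w1.png

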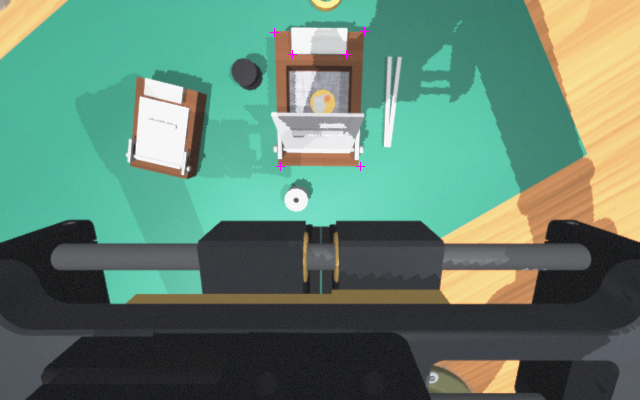

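The overlay agrees with the case to about 1 px in the wrist view: corners at (280,166), (360,166), (274,32) and (364,31). The cover is standing, with its edge at row ~115. I'll descend behind the cover.

Request:
{"api": "drive_tool", "payload": {
  "angular": [
    [0,0,0],
    [0,0,0],
    [0,0,0],
    [0,0,0],
    [0,0,0]
  ],
  "delta_pos": [
    [0.1,0,3.3],
    [0.1,0,3.3],
    [0.1,0,3.3],
    [0.1,0,3.3],
    [0,0,0]
  ],
  "gripper": [0,0,0,0,0]
}}

```text
time_s: 4.15
tool_pos: [0.4383, -0.0957, 0.101]
tool_rot: [179.9, 0.5, -32.8]
force: [-0.9, 0.1, 0.3]
grip_width: 0.0004
grasp_force: 0.0
```

```bash
python3 - <<'E'
from h import *
q=[.52243,-.14835,-.57466]
o=telemetry.get_obs(); d=np.array(o['tool_pos'])-[q[0],q[1],0]; c,s=np.cos(q[2]),np.sin(q[2])
print(o['time_s'],'case frame',c*d[0]+s*d[1],-s*d[0]+c*d[1],d[2]-.014,o['force'])
im=eyes.read_camera('side'); w=eyes.read_camera('wrist')
def cov(s,y,th,dd=0.,off=0.): return T((-.055+dd+s*np.cos(th)-off*np.sin(th),y,.04+s*np.sin(th)+off*np.cos(th)),q)
for th in(1.1,1.2,1.3,1.4): print(th,[np.round(proj(k,cov(.1,y,th))).tolist() for k in(im,w) for y in(.04,-.04)])
a=cv2.resize(im['pixels'][90:250,250:410,::-1],(480,480),interpolation=3)
b=cv2.resize(w['pixels'][:300,200:440,::-1],(300,375),interpolation=3)
cv=np.zeros((480,780,3),np.uint8); cv[:,:480]=a; cv[:375,480:]=b; cv2.imwrite('pics/c2.png',cv)
E
```

```text
4.15 case frame -0.09926921249148221 -0.0015128829227152307 0.08697681124686452 [-0.87186043  0.08399634  0.29548426]
1.1 [[332.0, 143.0], [350.0, 128.0], [220.0, 76.0], [417.0, 77.0]]
1.2 [[335.0, 143.0], [352.0, 128.0], [218.0, 99.0], [419.0, 100.0]]
1.3 [[338.0, 144.0], [355.0, 128.0], [218.0, 124.0], [419.0, 124.0]]
1.4 [[342.0, 144.0], [359.0, 129.0], [218.0, 149.0], [419.0, 150.0]]
```

View pics/c2.png

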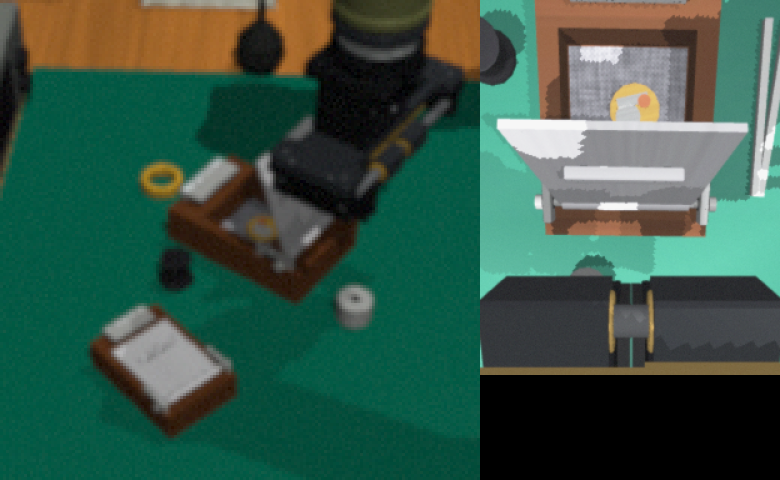

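The cover is at about 1.2 rad: its edge is at wrist row ~100, where the 1.2 rad projection puts it. The fingertip is behind it and clear. Approach to contact.

Request:
{"api": "drive_tool", "payload": {
  "angular": [
    [0,0,0],
    [0,0,0],
    [0,0,0],
    [0,0,0],
    [0,0,0],
    [0,0,0],
    [0,0,0],
    [0,0,0]
  ],
  "delta_pos": [
    [0.9,0,0],
    [0.9,0,0],
    [0.9,0,0],
    [0.9,0,0],
    [0.9,0,0],
    [0.4,0,0],
    [0.4,0,0],
    [0.3,0,0.1]
  ],
  "gripper": [0,0,0,0,0,0,0,0]
}}

```text
time_s: 5.05
tool_pos: [0.4885, -0.1269, 0.1032]
tool_rot: [180.0, 0.1, -32.9]
force: [-1.3, 0.4, -2.2]
grip_width: 0.0006
grasp_force: 0.6
```

```bash
cat >> h.py <<'E'
Q=[.52243,-.14835,-.57466]
def st():
    o=telemetry.get_obs(); d=np.array(o['tool_pos'])-[Q[0],Q[1],0]; c,s=np.cos(Q[2]),np.sin(Q[2]); f=o['force']
    print(o['time_s'],'case',np.round([c*d[0]+s*d[1],-s*d[0]+c*d[1],d[2]-.014],4),'F',np.round([c*f[0]+s*f[1],-s*f[0]+c*f[1],f[2]],1),np.round(o['tool_rot'],1))
def cov(s,y,th,dd=0.,off=0.): return T((-.055+dd+s*np.cos(th)-off*np.sin(th),y,.04+s*np.sin(th)+off*np.cos(th)),Q)
E
python3 - <<'E'
from h import *
st(); w=eyes.read_camera('wrist')
for th in(.8,.9,1.,1.1,1.2): print(th,[np.round(proj(w,cov(s,y,th))).tolist() for s in(.1,.0) for y in(.04,-.04)])
save(w,'w3.png')
E
```

```text
5.05 case [-0.0402 -0.0004  0.0892] F [-1.3 -0.3 -2.2] [ 1.80e+02  1.00e-01 -3.29e+01]
0.8 [[238.0, 155.0], [400.0, 155.0], [270.0, 235.0], [369.0, 235.0]]
0.9 [[236.0, 172.0], [403.0, 172.0], [270.0, 235.0], [369.0, 235.0]]
1.0 [[233.0, 191.0], [405.0, 191.0], [270.0, 235.0], [369.0, 235.0]]
1.1 [[231.0, 212.0], [407.0, 212.0], [270.0, 235.0], [369.0, 235.0]]
1.2 [[230.0, 234.0], [408.0, 234.0], [270.0, 235.0], [369.0, 235.0]]
```

View pics/w3.png

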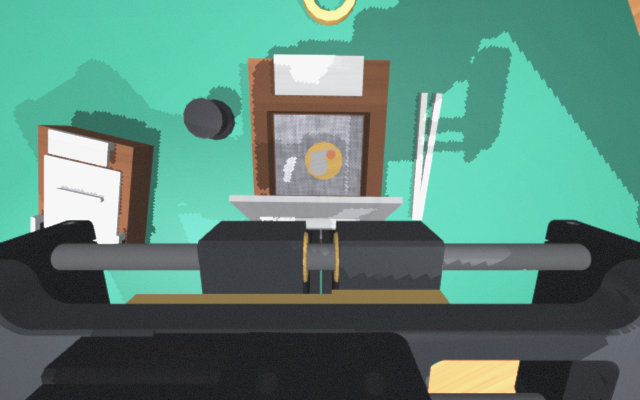

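Contact is made: the edge at row ~200 gives 1.04 rad, and the push force is small. I'll fold along the arc, keeping the tip on the hinge side of the ridge.

Request:
{"api": "drive_tool", "payload": {
  "angular": [
    [0,0,0],
    [0,0,0],
    [0,0,0],
    [0,0,0],
    [0,0,0],
    [0,0,0],
    [0,0,0],
    [0,0,0],
    [0,0,0]
  ],
  "delta_pos": [
    [0,0,0.6],
    [0.27,0,0.2],
    [0.27,0,0.2],
    [0.27,0,0.2],
    [0.33,0,0.37],
    [0.33,0,0.37],
    [0.25,0,0.43],
    [0.25,0,0.43],
    [0,0,0]
  ],
  "gripper": [0,0,0,0,0,0,0,0,0]
}}

```text
time_s: 6.0
tool_pos: [0.5054, -0.1379, 0.075]
tool_rot: [-180.0, 0.0, -32.9]
force: [-0.2, 0.8, 0.8]
grip_width: 0.0006
grasp_force: 0.2
```

```bash
python3 - <<'E'
from h import *
st(); w=eyes.read_camera('wrist')
for th in(.2,.3,.4,.5,.6): print(th,[np.round(proj(w,cov(s,y,th))).tolist() for s in(.1,) for y in(.04,-.04)])
save(w,'w4.png')
E
```

```text
6.0 case [-0.0199 -0.0005  0.061 ] F [-0.6  0.5  0.8] [-180.     0.   -32.9]
0.2 [[249.0, 138.0], [389.0, 138.0]]
0.3 [[245.0, 143.0], [393.0, 143.0]]
0.4 [[241.0, 150.0], [398.0, 150.0]]
0.5 [[236.0, 161.0], [402.0, 161.0]]
0.6 [[231.0, 174.0], [407.0, 174.0]]
```

View pics/w4.png

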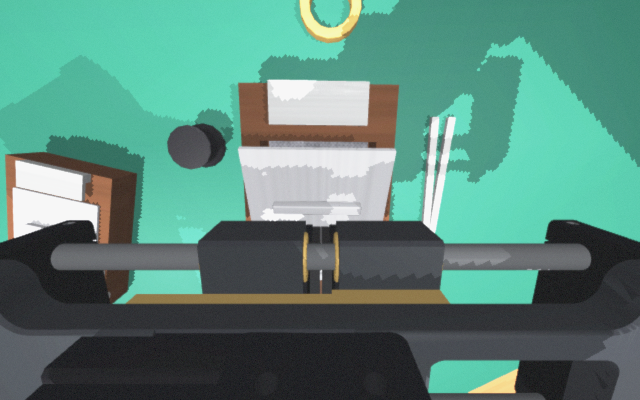

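The cover is at about 0.4 rad with the tip behind the ridge. Next I press it flat.

Request:
{"api": "drive_tool", "payload": {
  "angular": [
    [0,0,0],
    [0,0,0],
    [0,0,0],
    [0,0,0],
    [0,0,0],
    [0,0,0]
  ],
  "delta_pos": [
    [0.17,0,0.47],
    [0.17,0,0.47],
    [0.06,0,0.4],
    [0.06,0,0.4],
    [0,0,0.2],
    [0,0,0.1]
  ],
  "gripper": [0,0,0,0,0,0]
}}

```text
time_s: 6.65
tool_pos: [0.5096, -0.1404, 0.0555]
tool_rot: [180.0, -0.1, -32.9]
force: [-0.8, -0.5, 9.5]
grip_width: 0.0008
grasp_force: 4.3
```

```bash
python3 - <<'E'
from h import *
st(); w=eyes.read_camera('wrist')
for th in(0,.05,.1): print(th,[np.round(proj(w,cov(s,y,th,dd)),1).tolist() for dd in (0,.003) for s in(.1,) for y in(.04,-.04)])
print(np.round(proj(w,T((.05,.03,.044),Q)),1))
cv2.imwrite('pics/w5.png',cv2.resize(w['pixels'][60:260,180:460,::-1],None,fx=2.8,fy=2.8,interpolation=3))
E
```

```text
6.65 case [-0.0151 -0.0003  0.0415] F [-0.4 -0.9  9.5] [ 1.80e+02 -1.00e-01 -3.29e+01]
0 [[249.9, 142.7], [389.0, 142.8], [249.6, 137.4], [389.4, 137.4]]
0.05 [[247.7, 143.3], [391.2, 143.3], [247.4, 137.8], [391.5, 137.8]]
0.1 [[245.4, 144.3], [393.4, 144.4], [245.1, 138.7], [393.8, 138.7]]
[265.6 133.8]
```

View pics/w5.png

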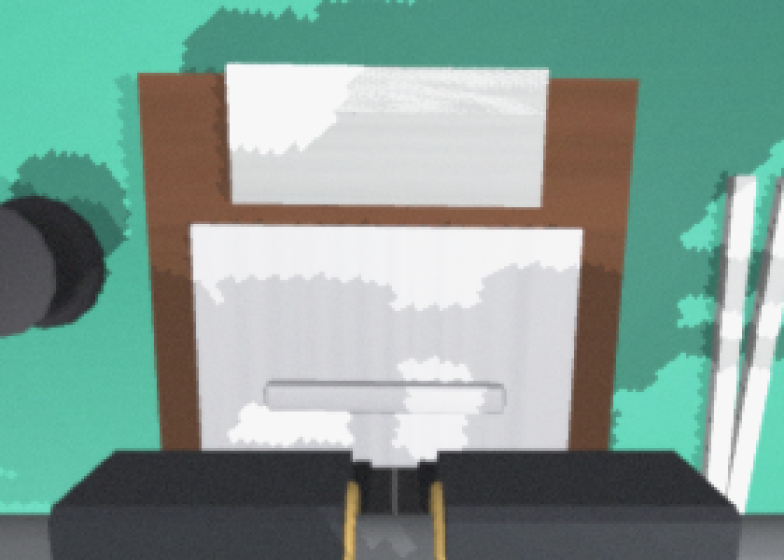

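The cover is flat: its edge is at y≈225 in the crop, just short of the lip at 205, so the carriage is at about 1.3 mm. The ridge is ahead of the tip and the press is 9.5 N. I'll slide forward.

Request:
{"api": "drive_tool", "payload": {
  "angular": [
    [0,0,0],
    [0,0,0],
    [0,0,0],
    [0,0,0],
    [0,0,0],
    [0,0,0],
    [0,0,0],
    [0,0,0]
  ],
  "delta_pos": [
    [0.25,0,0],
    [0.25,0,0],
    [0.25,0,0],
    [0.25,0,0],
    [0.25,0,0],
    [0.25,0,0],
    [0.25,0,0],
    [0.25,0,0]
  ],
  "gripper": [0,0,0,0,0,0,0,0]
}}

```text
time_s: 7.5
tool_pos: [0.5248, -0.1504, 0.0555]
tool_rot: [179.9, 0.2, -32.9]
force: [-5.3, 3.6, 8.1]
grip_width: 0.0004
grasp_force: 4.4
```

```bash
python3 - <<'E'
from h import *
st()
E
```

```text
7.5 case [ 0.0031 -0.0005  0.0415] F [-6.4  0.1  8.1] [179.9   0.2 -32.9]
```

Request:
{"api": "drive_tool", "payload": {
  "angular": [
    [0,0,0],
    [0,0,0],
    [0,0,0],
    [0,0,0],
    [0,0,0],
    [0,0,0],
    [0,0,0]
  ],
  "delta_pos": [
    [0.2,0,0],
    [0.2,0,0],
    [0.2,0,0],
    [0.2,0,0],
    [0.2,0,0],
    [0.2,0,0],
    [0,0,0]
  ],
  "gripper": [0,0,0,0,0,0,0]
}}

```text
time_s: 8.2
tool_pos: [0.5347, -0.1561, 0.0553]
tool_rot: [180.0, 0.2, -32.9]
force: [-4.0, 3.2, 8.3]
grip_width: 0.0005
grasp_force: 5.0
```

```bash
python3 - <<'E'
from h import *
st(); w=eyes.read_camera('wrist')
for dd in(.012,.015,.018): print(dd,[np.round(proj(w,cov(s,.025,0,dd,.0075)),1).tolist() for s in(.062,.068)])
cv2.imwrite('pics/w6.png',cv2.resize(w['pixels'][60:260,180:460,::-1],None,fx=2.8,fy=2.8,interpolation=3))
E
```

```text
8.2 case [0.0145 0.0001 0.0413] F [-5.1  0.5  8.3] [180.    0.2 -32.9]
0.012 [[278.3, 238.5], [278.0, 228.9]]
0.015 [[278.1, 233.7], [277.8, 224.1]]
0.018 [[278.0, 228.9], [277.6, 219.3]]
```

View pics/w6.png

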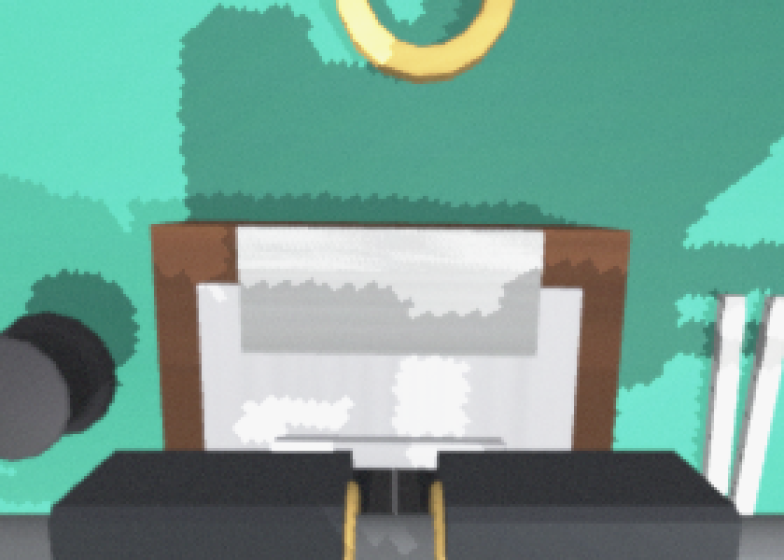

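The edge shows about 12–13 mm under the lip, with the edge at y≈285 and the lip front at 355. One more nudge to find the stop.

Request:
{"api": "drive_tool", "payload": {
  "angular": [
    [0,0,0],
    [0,0,0],
    [0,0,0]
  ],
  "delta_pos": [
    [0.1,0,0],
    [0.1,0,0],
    [0,0,0]
  ],
  "gripper": [0,0,0]
}}

```text
time_s: 8.55
tool_pos: [0.5348, -0.1562, 0.055]
tool_rot: [179.9, 0.4, -32.9]
force: [-8.9, 5.2, 10.1]
grip_width: 0.0004
grasp_force: 6.6
```

```bash
python3 - <<'E'
from h import *
st()
E
```

```text
8.55 case [0.0147 0.0001 0.041 ] F [-10.3  -0.4  10.1] [179.9   0.4 -32.9]
```

It is at the stop: the force rose without motion. I relax the forward push, then lift straight up.

Request:
{"api": "drive_tool", "payload": {
  "angular": [
    [0,0,0],
    [0,0,0],
    [0,0,0],
    [0,0,0],
    [0,0,0],
    [0,0,0],
    [0,0,0],
    [0,0,0],
    [0,0,0]
  ],
  "delta_pos": [
    [-0.2,0,-0.1],
    [0,0,-0.3],
    [0,0,-0.5],
    [-0.3,0,-1.5],
    [-1,0,-3],
    [-2,0,-3],
    [-2,0,-3],
    [-2,0,-2],
    [0,0,0]
  ],
  "gripper": [0,0,0,0,0,0,0,0,0]
}}

```text
time_s: 9.45
tool_pos: [0.4761, -0.1174, 0.1937]
tool_rot: [180.0, -0.5, -32.8]
force: [0.9, 0.3, 0.2]
grip_width: 0.0006
grasp_force: 0.0
```

```bash
python3 - <<'E'
from h import *
st(); w=eyes.read_camera('wrist')
for dd in(.014,.018): print(dd,[np.round(proj(w,cov(s,.025,0,dd,.0075)),1).tolist() for s in(.062,.068)])
save(w,'w7.png')
E
```

```text
9.45 case [-0.0557  0.0008  0.1797] F [0.6 0.7 0.2] [180.   -0.5 -32.8]
0.014 [[296.5, 122.6], [296.4, 116.5]]
0.018 [[296.5, 118.5], [296.4, 112.3]]
```

View pics/w7.png

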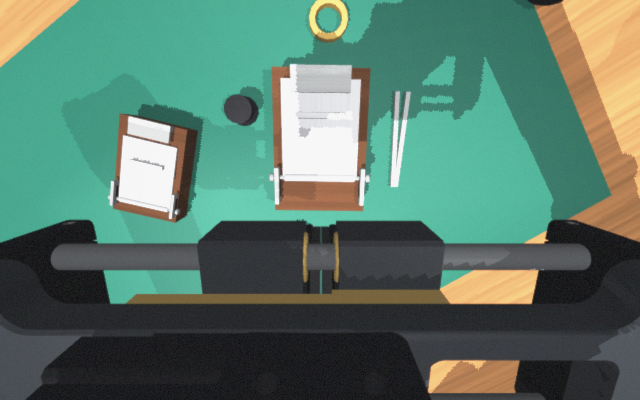

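The cover stays flat, with its edge at row ~80 under the lip (front edge at ~93) and the ridge at rows ~112–118, which matches a travel of 18 mm. The hand is clear and nothing else has moved.

```bash
python3 -c "
from cell import env; print(env.sign_off())"
```

```text
the job is handed in; nothing more can be done
None
```

The larger case is closed: the cover lies flat with its free edge home under the lip (about 18 mm of travel, at the stop), the hand is clear, and the job is handed in; the sign-off gave no verdict.

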